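# Find the concealed catch of the blade drawer

## Task

The small wooden cabinet on the bench keeps spare blades in a drawer without a handle, and one of the six equal inlaid pads in its top panel is the hidden release button. Feel across the pads with the fingertips, pressing gently, until you find the one that gives; press it all the way in so that the drawer springs fully out, then let the button go and leave the drawer standing open. Grasp nothing, and leave the tin, the tape roll and the pine block where they stand.

Things in the scene. Friction and masses are not known exactly. Their poses are not given: they have to be found in the camera images.
- cabinet: Fixed wooden cabinet, 144 (x) x 214 (y) x 85 mm high. Origin at the centre of its underside on the bench; its x points to its back, y to its left, z up; its front (-x) faces roughly to the robot (turned up to 0.25 rad). Its level top panel, face 85 mm up, has six equal square wells, each with a pale wooden pad.
- panel (a point): Centre of the top panel's upper face; axes as the cabinet's. Wells 48 x 48 mm, centred at x = -30, +30 and y = -60, 0, +60 mm, 12 mm ribs between. Pads 46 x 46 mm, faces 2 mm below the panel's. Five are rigid; one, a different one every time and the same to the eye, is the release button. The shut fingers go into the well to press it.
- catch_button (a joint): Travel of the release button straight down, m: 0 at rest (its face 2 mm below the panel), 0.005 fully in. It starts to give at about 1.6 N, takes about 5 N when fully in and springs back when let go. The drawer's catch lets go at about 0.003.
- blade_drawer (a joint): Travel of the drawer out of the cabinet's front, along the cabinet's -x, m: about 0 shut and latched, 0.05 fully out. When the catch is released a spring pushes it out in about half a second and keeps it out. Its front is 186 mm wide, from 13 to 63 mm above the bench, without a handle; all of it stays lower than the top panel.
- screw_tin: Grey round tin, 64 mm across, 45 mm high, loose, on the bench close to the cabinet's right (-y) side. Origin at the centre of its underside, z up. To be left alone.
- masking_roll: Roll of pale masking tape lying flat, 82 mm across, 24 mm high, loose, on the bench farther to the left. Origin at the centre of its underside, z up. To be left alone.
- pine_cube: Block of pine, 48 x 55 x 45 mm high, loose, on the bench close to the cabinet's left (+y) side. Origin at the centre of its underside, z up. To be left alone.

How it is judged (in metres and radians):
On the way:
1. the release button has been pressed in (value of joint catch_button above 0.002 m), for 0.04 s.
At the end, for the whole second after the job is handed in: The drawer stands more than 42 mm out of its 50 mm, the button has sprung back to within 1.5 mm of rest, and the tin, tape roll and pine block are within 15 mm of where they stood (value of joint blade_drawer above 0.042 m and value of joint catch_button below 0.0015 m and distance of each of screw_tin, masking_roll, pine_cube from where it was at the start of the episode below 0.015 m); the robot touches nothing.
It fails at once if the fingers press on anything with more than 80 N (contact force between the fingers and anything else above 80 N).
It fails at once if the screw tin is moved by more than 15 mm or lifted (distance of screw_tin from where it was at the start of the episode above 0.015 m).
It fails at once if the masking roll is moved by more than 15 mm or lifted (distance of masking_roll from where it was at the start of the episode above 0.015 m).
It fails at once if the pine block is moved by more than 15 mm or lifted (distance of pine_cube from where it was at the start of the episode above 0.015 m).
It also fails if it takes over 48 s, if anything falls off the work surface, if the arm or the gripper's body presses on something with over 40 N, if the wrist force passes 120 N, or if a joint passes its speed limit or range.

## Robot

A 6-joint arm with a two-finger parallel gripper is mounted at the origin on the work surface; the furniture and walls round the work are solid. World frame = base frame: x ahead of the robot, y to its left, z up, the work surface at z = 0. Lengths are in m, angles in degrees, forces in N, time in s.
With the tool pointing down it reaches from about 0.4 to 0.925 m from the base axis. Payload 12.5 kg.
Tool frame: the origin (TCP) lies between the finger pads; the fingertips stand 8 mm ahead of it and the grasp point (between the pads) lies 11 mm behind it; z points along the fingers, y is the direction in which the jaws open and shut (so a half turn about z gives the same grasp; the last joint's range is limited). The gripper opens to 95 mm and grips with 3 to 60 N. Pads are 20 mm wide; open, the fingers measure 119 mm over their backs; the gripper's body (75 mm by 180 mm) begins 59 mm behind the grasp point.
Start: joints at [-78.129, 28.126, 89.318, -0, 62.55, -6.05], TCP at [0.192, -0.595, 0.223] pointing down, gripper open.
Joint ranges: [-177.58, 177.58], [-47.91, 125.51], [2.72, 160], [-65.01, 245.01], [3.68, 167.84], [-153.87, 153.87]. Speed limits (degrees/s): [127.2, 127.2, 159.86, 180, 180, 180].

## Interface

Orientations are given as [roll, pitch, yaw] about the fixed x, y, z axes, in that order (R = Rz(yaw) Ry(pitch) Rx(roll)).
In Python, from cell import get_obs, grab_frame, finish_job gives the robot as it stands.
- The arm moves only by the tool carry_out, never from a script. Its argument "motion" is a list that holds one entry, the list of rows, each a list of 5 numbers: the shift along the tool's x, y, z in m, then the turn about the tool's z in rad, then the closure, from 0 (fully open) to 1 (shut). In form: [[[dx, dy, dz, turn, claw], ...]]. A call has 1 to 20 rows; each row shifts and turns the commanded pose from where the row before left it, along the tool's axes as they then stand; what a row does not reach is not made up. A row lasts 1/10 s, in which the tool goes at most 50 mm and 8.59 degrees, less where a joint would pass 70% of its speed; a pose out of reach is approached as far as the arm can. A call with a gripper value outside its range is refused whole. The fingers move at their own pace and stop on an object; "grip_force" is the grip in N (left out, the last holds). Time passes only in rows, so rows that do not move let the fingers close. It gives the time, the measured TCP pose, the force and the opening at its end, in the units of the state.
- get_obs(): the state, without advancing time (a new reading comes with each control period).
- grab_frame(name): name is "side" or "top"; returns a dict with "pixels" (384x512x3 uint8, red, green, blue), "mtx" (3x3 intrinsics, pixels), "k1" (the pictures are not rectified: a ray, as slopes to the right and down, at radius r is drawn at 1 + k1 r^2 times it, then the intrinsics apply), "R" (3x3) and "t" (3): a world point X has camera coordinates R X + t. Camera axes: x right, y down, z forward; pixel columns grow to the right and rows downward; lengths in m; the calibration is good to about 2 mm. A picture is of the moment at which its call begins. There is no depth.
- finish_job(): hands the job in, once; it reports no verdict.
The state is a dict: "t": time; "qpos": joint angles; "qvel": joint speeds; "joint_efforts": joint torques, N m; "tcp_pos": TCP position; "tcp_rot": TCP orientation; "wrist_force": force on the tool from outside, world axes, zero at the start; "moment": the same for the moment, N m; "opening": finger opening in m.
Only numpy, scipy, OpenCV 4.12 (cv2) and the standard library are available. Lean on these libraries where they do the work, as an engineer would, in place of code of your own. Each camera call takes 0.05 s, during which the arm holds its last target.

## Working session

There is one attempt and no reset: what is moved stays moved. The work goes in short steps, Python scripts to look and compute and a tool call to move; the robot and the scene stay as the last step left them, time stands still between calls to the robot, and variables do not carry over. Pictures are saved under pics/ and viewed, and the job is handed in when it is done.

Besides the shell and the picture viewer there is one more tool, called after "Emit:" as name([rows], argument=value, ...), one row to a line, values as JSON. carry_out: Moves the arm, as the interface text tells. Its arguments: {"type":"object","properties":{"motion":{"type":"array"},"grip_force":{"type":"number"}},"required":["motion"]}

```bash
mkdir -p pics; ls
python3 - <<'E'
from cell import *
import cv2,pickle
o=get_obs(); print(o)
d={}
for n in("side","top"):
    f=grab_frame(n); d[n]=f; cv2.imwrite(f"pics/{n}0.png",f["pixels"][:,:,::-1]); print(n,f["mtx"],f["k1"],f["R"],f["t"])
pickle.dump(d,open("f0.pkl","wb"))
E
```

```text
pics
{'t': 0.0, 'qpos': array([-7.81273422e+01,  2.81643276e+01,  8.93511805e+01, -1.50987440e-03,
        6.25481361e+01, -6.05040470e+00]), 'qvel': array([ 0.05912893, -0.00188033, -0.0757178 , -0.07498235,  0.02769146,
        0.0333218 ]), 'joint_efforts': array([ 1.56272476e-03, -6.12639999e+01, -2.58175635e+01,  6.93259388e-02,
        4.82237292e-02, -1.17465443e-04]), 'tcp_pos': array([ 0.19230377, -0.59442842,  0.22205344]), 'tcp_rot': array([-1.79936569e+02, -5.37668449e-03,  1.79237563e+01]), 'wrist_force': array([ 0.16776948,  0.82134159, -0.51820983]), 'moment': array([-0.0356089 , -0.06597796, -0.01772241]), 'opening': 0.095674334918226}
side [[408.76708239   0.         255.54829851]
 [  0.         408.76708239 193.02355998]
 [  0.           0.           1.        ]] -0.01827238404223265 [[-0.97272218 -0.23060559  0.02515206]
 [-0.15577472  0.56900916 -0.80744214]
 [ 0.17188892 -0.78933494 -0.58941035]] [0.48601148 0.21122522 0.72018677]
top [[496.29372484   0.         257.88679691]
 [  0.         496.29372484 192.18549576]
 [  0.           0.           1.        ]] -0.20723808765551033 [[ 0.01274839 -0.99963116  0.02397982]
 [-0.99335512 -0.01540436 -0.11405397]
 [ 0.1143813  -0.02236647 -0.99318511]] [-0.18197293  0.52276707  1.3121373 ]
```

View pics/top0.png

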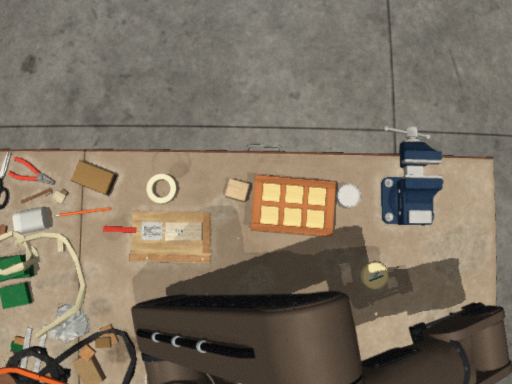

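View pics/side0.png

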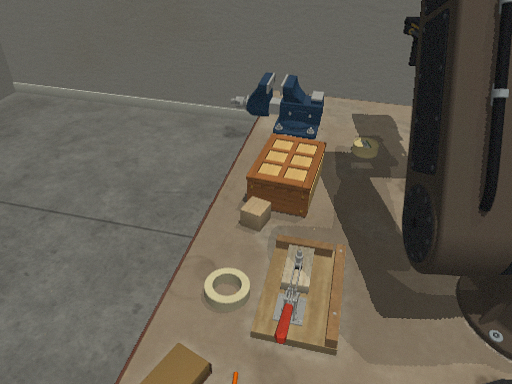

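Top view: cabinet at about (293,205), its six pads near (269,192) to (314,218), tin at (349,195), pine block at (237,189), roll at (162,188). I'll segment the pads in both pictures and fit the pose.

```bash
cat > h.py <<'E'
import numpy as np,cv2
def proj(f,X):
    X=np.atleast_2d(X); d=np.array([f["k1"],0,0,0,0.])
    return cv2.projectPoints(X.astype(float),cv2.Rodrigues(np.array(f["R"]))[0],np.array(f["t"],float),np.array(f["mtx"]),d)[0][:,0]
def ray(f,uv,z):
    d=np.array([f["k1"],0,0,0,0.]); n=cv2.undistortPoints(np.array([[uv]],float),np.array(f["mtx"]),d)[0,0]
    R=np.array(f["R"]);t=np.array(f["t"]);c=-R.T@t;v=R.T@np.array([n[0],n[1],1]);return c+v*(z-c[2])/v[2]
def pads(f,roi,lo=150):
    x0,y0,x1,y1=roi; im=f["pixels"][y0:y1,x0:x1]
    m=((im[:,:,2]>lo-45)&(im[:,:,1]>lo+15)&(im[:,:,0]>lo+30)).astype(np.uint8)
    n,l,s,c=cv2.connectedComponentsWithStats(m,connectivity=4)
    return [(s[i,4],c[i]+[x0,y0]) for i in range(1,n) if s[i,4]>40]
E
python3 - <<'E'
import pickle; from h import *
from scipy.optimize import least_squares
d=pickle.load(open("f0.pkl","rb"))
P={"top":pads(d["top"],(250,172,338,238)),"side":pads(d["side"],(250,135,328,185))}
for n in P:
    for a in P[n]: print(n,a[0],a[1].round(1),ray(d[n],a[1],.083).round(4))
loc=np.array([[x,y] for x in(-.03,.03) for y in(-.06,0,.06)])
def W(p):
    c,s=np.cos(p[2]),np.sin(p[2]); return np.c_[p[0]+c*loc[:,0]-s*loc[:,1],p[1]+s*loc[:,0]+c*loc[:,1],np.full(6,.083)]
p0=np.r_[np.mean([ray(d["top"],a[1],.083)[:2] for a in P["top"]],axis=0),0]
def res(p,ns):
    r=[]
    for n in ns:
        q=proj(d[n],W(p)); 
        for a in P[n]: r+=list(q[np.argmin(np.linalg.norm(q-a[1],axis=1))]-a[1])
    return np.array(r)
for ns in(["top"],["side"],["top","side"]):
    s=least_squares(lambda p:res(p,ns),p0,x_scale=[.01,.01,.1],diff_step=1e-4); print(ns,s.x,np.sqrt((s.fun**2).mean()))
print(np.c_[loc,W(s.x)].round(4))
E
```

```text
top 295 [270.8 192.2] [ 0.52  -0.207  0.083]
top 297 [293.6 194. ] [ 0.516  -0.2667  0.083 ]
top 292 [316.5 196. ] [ 0.5117 -0.327   0.083 ]
top 304 [268.9 214.9] [ 0.4606 -0.2029  0.083 ]
top 300 [291.9 216.8] [ 0.4564 -0.2626  0.083 ]
top 301 [314.8 218.6] [ 0.4525 -0.3225  0.083 ]
side 41 [302.8 174.8] [ 0.4422 -0.2037  0.083 ]
['top'] [ 0.48618296 -0.26478431 -0.06927455] 0.07587778888225506
['side'] [ 0.47543907 -0.26197978  0.05503091] 6.913162544161158e-08
['top', 'side'] [ 0.483387   -0.26490922 -0.0165916 ] 1.7926163006042706
[[-0.03   -0.06    0.4524 -0.3244  0.083 ]
 [-0.03    0.      0.4534 -0.2644  0.083 ]
 [-0.03    0.06    0.4544 -0.2044  0.083 ]
 [ 0.03   -0.06    0.5124 -0.3254  0.083 ]
 [ 0.03    0.      0.5134 -0.2654  0.083 ]
 [ 0.03    0.06    0.5144 -0.2054  0.083 ]]
```

Emit:
carry_out([
  [[0, 0, 0, 0.0955, 1], [0, 0, 0, 0.0955, 1], [0, 0, 0, 0.0955, 1], [0, 0, 0, 0.0955, 1], [0.015, -0.018, 0, 0, 1], [0.015, -0.018, 0, 0, 1], [0.015, -0.018, 0, 0, 1], [0.015, -0.018, 0, 0, 1], [0.015, -0.018, 0, 0, 1], [0.015, -0.018, 0, 0, 1], [0.015, -0.018, 0, 0, 1], [0.015, -0.018, 0, 0, 1], [0.015, -0.018, 0, 0, 1], [0.015, -0.018, 0, 0, 1], [0.015, -0.018, 0, 0, 1], [0.015, -0.018, 0, 0, 1], [0.015, -0.018, 0, 0, 1], [0.015, -0.018, 0, 0, 1], [0.015, -0.018, 0, 0, 1], [0, 0, 0, 0, 1]],
], grip_force=10)

```text
t: 2.1
tcp_pos: [0.4366, -0.3392, 0.2224]
tcp_rot: [-180.0, 0.0, -3.8]
wrist_force: [-0.0, -1.0, 0.8]
opening: 0.0001
```

Emit:
carry_out([
  [[0.0074, -0.0084, 0, 0, 1], [0.0074, -0.0084, 0, 0, 1], [0, 0, 0.02, 0, 1], [0, 0, 0.03, 0, 1], [0, 0, 0.03, 0, 1], [0, 0, 0.02, 0, 1], [0, 0, 0.015, 0, 1], [0, 0, 0.005, 0, 1], [0, 0, 0, 0, 1], [0, 0, 0, 0, 1]],
])

```text
t: 3.1
tcp_pos: [0.4517, -0.3254, 0.1033]
tcp_rot: [180.0, -0.0, -4.0]
wrist_force: [0.0, 0.1, 0.6]
opening: 0.0003
```

Run:
```python
from cell import *
from h import *
o=get_obs(); print(o["t"],o["tcp_pos"],o["wrist_force"])
f=grab_frame("side"); im=np.ascontiguousarray(f["pixels"][:,:,::-1])
g=f; a=-.0693;c,s=np.cos(a),np.sin(a)
im=cv2.resize(im[90:240,200:360],None,fx=5,fy=5,interpolation=cv2.INTER_CUBIC)
L=lambda x,y,z:np.array([.4862+c*x-s*y,-.2648+s*x+c*y,z])
for X,col in [(L(x+i,y+j,.083),(255,0,0)) for x in(-.03,.03) for y in(-.06,0,.06) for i in(-.023,.023) for j in(-.023,.023)]+[(o["tcp_pos"]-[0,0,.008],(0,0,255))]:
    u=(proj(f,X)[0]-[200,90])*5; cv2.circle(im,tuple(int(v) for v in u),3,col,-1)
cv2.imwrite("pics/s1.png",cv2.resize(im,(640,600)) if 0 else im[:600])
```

```text
3.1 [ 0.4516834  -0.32541488  0.10330245] [0.02583586 0.11860817 0.56733018]
```

View pics/s1.png

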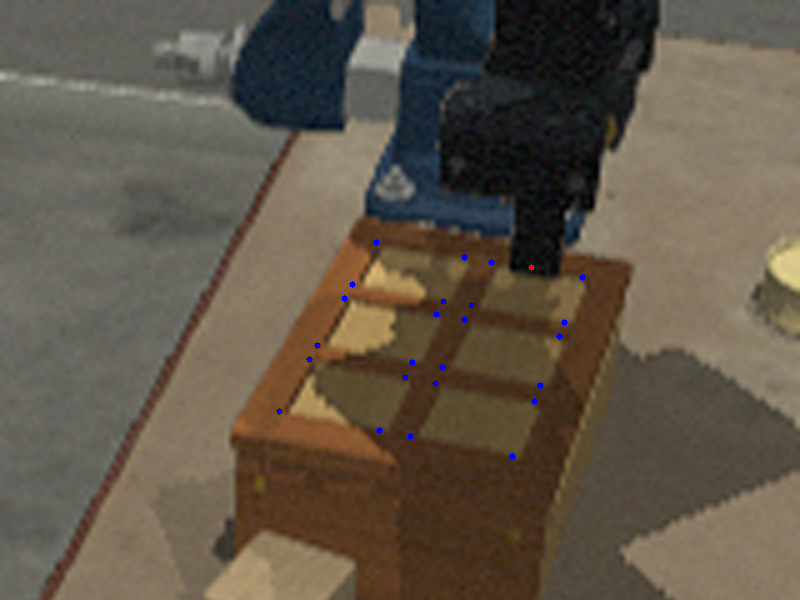

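The side picture confirms the fit: projected pad corners lie on the pads and the tip (crop 530,267) is over the front-right pad. Now the first gentle press.

Emit:
carry_out([
  [[0.001, -0.002, 0.005, 0, 1], [0, 0, 0.004, 0, 1], [0, 0, 0.001, 0, 1], [0, 0, 0.001, 0, 1], [0, 0, 0.001, 0, 1], [0, 0, 0.0005, 0, 1], [0, 0, 0, 0, 1]],
])

```text
t: 3.85
tcp_pos: [0.4526, -0.3232, 0.0903]
tcp_rot: [180.0, -0.0, -4.0]
wrist_force: [-0.8, 0.8, 4.0]
opening: 0.0001
```

Emit:
carry_out([
  [[0, 0, 0.001, 0, 1], [0, 0, 0, 0, 1]],
])

```text
t: 4.05
tcp_pos: [0.4526, -0.3232, 0.0892]
tcp_rot: [180.0, -0.0, -4.0]
wrist_force: [-1.1, 1.3, 4.7]
opening: 0.0006
```

It gives (0.7 N for 1.1 mm, matching the button's spring rate). I'll press further.

Emit:
carry_out([
  [[0, 0, 0.001, 0, 1], [0, 0, 0.001, 0, 1], [0, 0, 0, 0, 1]],
])

```text
t: 4.35
tcp_pos: [0.4526, -0.3232, 0.087]
tcp_rot: [180.0, -0.0, -4.0]
wrist_force: [-0.9, 1.6, 5.4]
opening: 0.0001
```

Emit:
carry_out([
  [[0, 0, 0.001, 0, 1], [0, 0, 0.0008, 0, 1], [0, 0, 0, 0, 1], [0, 0, 0, 0, 1], [0, 0, 0, 0, 1]],
])

```text
t: 4.85
tcp_pos: [0.4526, -0.3232, 0.0862]
tcp_rot: [180.0, -0.0, -4.0]
wrist_force: [-2.9, 3.7, 15.1]
opening: 0.0009
```

Run:
```python
from cell import *
from h import *
print(get_obs()["wrist_force"])
f=grab_frame("side"); im=f["pixels"][:,:,::-1]
cv2.imwrite("pics/s2.png",cv2.resize(im[110:230,220:380],None,fx=5,fy=5))
```

```text
[-2.93109203  3.74620118 15.06734234]
```

View pics/s2.png

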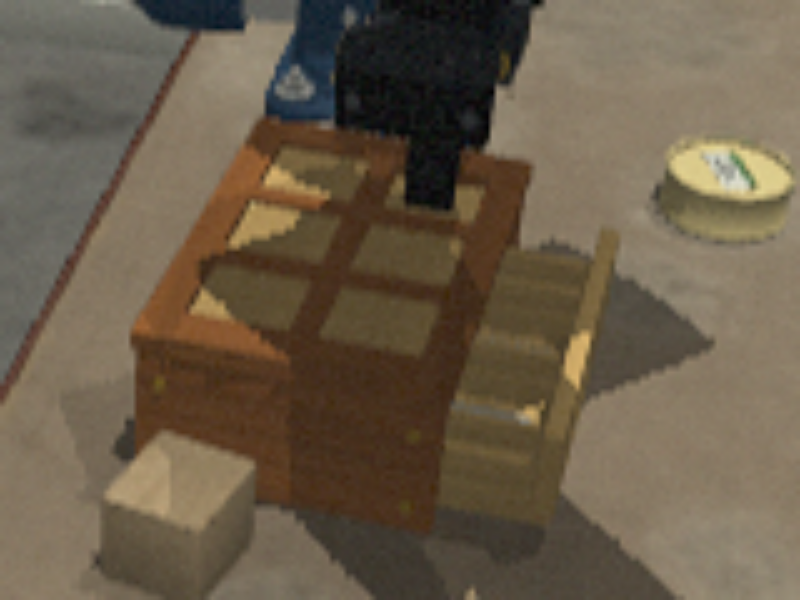

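The button is at its stop (15 N) and the drawer has sprung out (crop 450–615, 230–520). I'll raise straight up and clear.

Emit:
carry_out([
  [[0, 0, -0.002, 0, 1], [0, 0, -0.004, 0, 1], [0, 0, -0.01, 0, 1], [0, 0, -0.02, 0, 1], [0, 0, -0.03, 0, 1], [0, 0, -0.03, 0, 1], [0, 0, -0.03, 0, 1], [0, 0, -0.02, 0, 1], [0, 0, -0.01, 0, 1], [0, 0, 0, 0, 1], [0, 0, 0, 0, 1], [0, 0, 0, 0, 1]],
])

```text
t: 6.1
tcp_pos: [0.4522, -0.323, 0.2402]
tcp_rot: [-179.9, 0.1, -4.0]
wrist_force: [-0.5, -0.3, -0.3]
opening: 0.0006
```

Run:
```python
from cell import *
from h import *
import pickle
o=get_obs();print(o["t"],o["tcp_pos"],o["wrist_force"])
d=pickle.load(open("f0.pkl","rb"))
f=grab_frame("side"); im=f["pixels"][:,:,::-1].copy()
a=-.0693;c,s=np.cos(a),np.sin(a)
L=lambda x,y,z:np.array([.4862+c*x-s*y,-.2648+s*x+c*y,z])
out=cv2.resize(im[110:230,220:380],None,fx=5,fy=5)
for e,col in((.042,(0,0,255)),(.05,(0,255,0))):
  for y in(-.093,.093):
    u=(proj(f,L(-.072-e,y,.063))[0]-[220,110])*5+2; cv2.circle(out,tuple(int(v) for v in u),3,col,-1)
cv2.imwrite("pics/s3.png",out)
g=grab_frame("top")
cv2.imwrite("pics/t3.png",np.vstack([cv2.resize(x["pixels"][160:260,130:380,::-1],None,fx=3,fy=3) for x in(d["top"],g)]))
cv2.imwrite("pics/s3d.png",cv2.absdiff(im,d["side"]["pixels"][:,:,::-1]))
```

```text
6.1 [ 0.45223182 -0.32297067  0.24015734] [-0.47777996 -0.34550454 -0.27522282]
```

View pics/s3.png

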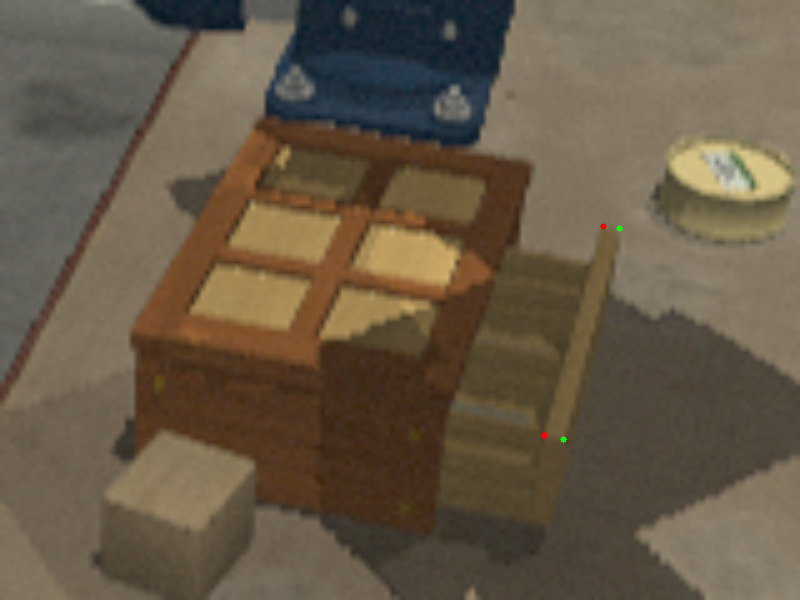

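View pics/t3.png

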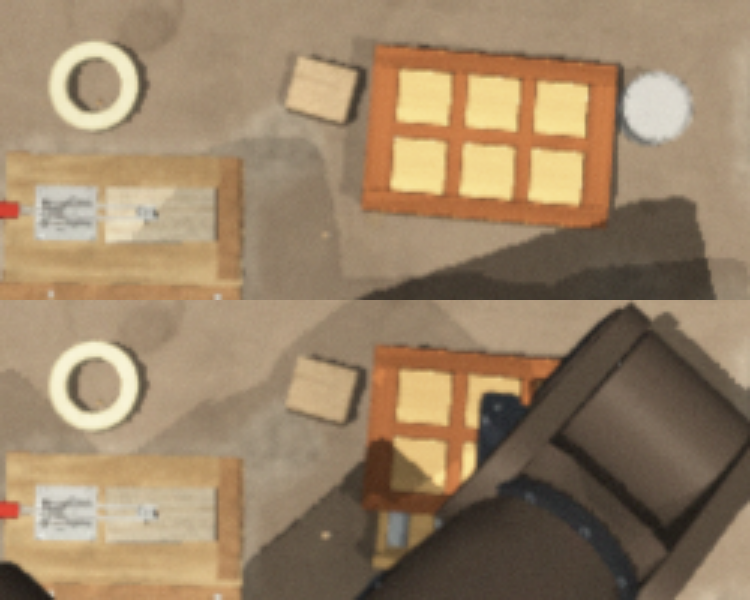

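Side view: the drawer front edge sits on the green 50 mm marks (crop 619,228 and 563,439). The pressed pad looks level with the others. Top view: the roll and pine block haven't moved, and the arm hides the tin. Nothing touches the robot, so I'm handing in.

```bash
python3 -c "
from cell import *
print(finish_job())"
```

```text
the job is handed in; nothing more can be done
None
```

The drawer is standing fully open. I located the cabinet from the top camera and checked the fit against the side camera. The first pad I pressed, front-right (panel x = -30, y = -60 mm), was the release button. It gave at the expected spring rate, and I pressed it to its stop at about 15 N. I then lifted straight up off it, and the job was handed in just after 6.1 s.

**Last checks**
- **Drawer:** in the side picture its front edge lies on the projected 50 mm line.
- **Button:** the pad looks level with the others again, but I could only judge that by eye.
- **Contact:** the wrist force was near zero, with the fingers about 15 cm above the panel.
- **Tape roll and pine block:** both are unmoved in the before and after top pictures.
- **Tin:** the arm hid it in the last pictures, so I could not confirm its position. The path kept the tool above it throughout, and I saw no sign of contact with it.

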